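Load a mounted specimen into the drying rack

ROBOT

A 6-joint arm with a two-finger parallel gripper is mounted at the origin on a cart in front of the work surface, level with it; the furniture and walls round the work are solid. World frame = base frame: x ahead of the robot, y to its left, z up, the work surface at z = 0. Lengths are in m, angles in rad, forces in N, time in s.
With the tool pointing down it reaches from about 0.4 to 0.825 m from the base axis. Payload 7 kg.
Tool frame: the origin (TCP) lies on the centre line of the jaws, within the pads' length; the fingertips stand tip_reach ahead of it and the grasp point (between the pads) is the TCP (tip_reach is the distance from the TCP to the fingertips, in m); z points along the fingers, y is the line along which they close (so a half turn about z gives the same grasp; the last joint's range is limited). The gripper opens to 88 mm and grips with 3 to 60 N. Pads are 19 mm wide; open, the fingers measure 130 mm over their backs; the gripper's body (78 mm by 193 mm) begins 47 mm behind the grasp point.
Start: joints at [-0.976, 0.359, 0.012, 0, -1.224, -0.288], TCP at [0.204, -0.643, 0.246] pointing down, gripper open.
Joint ranges: [-3.07, 3.07], [-1.43, 2.12], [-1.02, 1.25], [-3.03, 1.67], [-3.05, -0], [-3.03, 3.03]. Speed limits (rad/s): [2.39, 2.39, 3.01, 3.14, 3.14, 3.14].

INTERFACE

Orientations are given as [roll, pitch, yaw] about the fixed x, y, z axes, in that order (R = Rz(yaw) Ry(pitch) Rx(roll)).
In Python, from station import get_state, grab_frame, calibration, job_done, find_in, mark_of, tip_reach gives the robot as it stands.
- The arm moves only by the shell command python3 -m handwheel 'ROWS' [OPENING] [FORCE]. ROWS is JSON, a list of rows, each an object with "delta_pos": the shift along the world's x, y, z in units of 30 mm (1.0 is 30 mm), a list of three; "dr": the turn, a rotation vector about the world's x, y, z in degrees, a list of three. In form: [{"delta_pos": [tx, ty, tz], "dr": [rx, ry, rz]}, ...]. A call has 1 to 10 rows; each row shifts and turns the commanded pose from where the row before left it; what a row does not reach is not made up. A row lasts 1/10 s, in which the tool goes at most 50 mm and 8.59 degrees, less where a joint would pass 70% of its speed; a pose out of reach is approached as far as the arm can. A call is refused whole if a number of a shift passes 1 or a number of a turn 8.59, either way. A call with a gripper value outside its range is refused whole. OPENING is the closure, from -1 (fully open) to 1 (shut), set as the call begins (- or left out, the last holds). The fingers move at their own pace and stop on an object; FORCE is the grip in N (left out, the last holds). Time passes only in rows, so rows that do not move let the fingers close. It gives the time, the measured TCP pose, the force, the opening and the grip force at its end, in the units of the state.
- get_state(): the state, without advancing time (a new reading comes with each control period).
- grab_frame(name): name is "side" or "top" or "wrist"; returns the picture (480x640x3 uint8, red, green, blue); there is no depth.
- calibration(name): a dict with "fx", "fy", "cx", "cy" (pixels), "extrinsics" (4x4, takes a point from world to camera coordinates). Camera axes: x right, y down, z forward; pixel columns grow to the right and rows downward; lengths in m; the calibration is good to about 2 mm. A picture is of the moment at which its call begins: read the wrist's pose just before it. calibration takes no time and is no camera call; for the wrist camera it gives the pose at the moment of the call.
- job_done(): hands the job in; it is judged then, once.
Trained networks look in the newest picture that a camera, given by its name, has taken for a name from the list of things; names that differ only in an ending like _2 or _b are one class to them, and where a whole thing is asked for, a point or a joint stands for the part that bears it (a point fixed in the world has none). Each returns a list of dicts, best first, with "conf" (0 to 1); they miss things now and then, are a little off and sometimes report something else, mostly with a low value. They report only what shows in the picture. A call takes as long as a camera call. They do not tell look-alikes from the thing itself.
- find_in(camera, query): "location" ([column, row] in pixels, amid what is visible of it).
- mark_of(camera, query): "location" ([column, row] in pixels: a listed point, or the origin of a listed thing).
The state is a dict: "t": time; "q": joint angles; "qd": joint speeds; "joint_efforts": joint torques, N m; "eef_pos": TCP position; "ee_rot": TCP orientation; "force": force on the tool from outside, world axes, zero at the start; "moment": the same for the moment, N m; "width": finger opening in m; "gripper_force": force on a finger pad.
Only numpy, scipy, OpenCV 4.12 (cv2) and the standard library are available. Lean on these libraries where they do the work, as an engineer would, in place of code of your own. Each camera call takes 0.05 s, during which the arm holds its last target. There are 200 camera calls.

TASK

Take the resin specimen puck that stands on the yellow-outlined black work pad and seat it flat in the round pocket of the dark grey tray. Then slide the tray, fin outward, onto the pair of rack ledges that has the same colour as that puck, fully home against the back stop, and let go. Leave the two other pucks, the bottles and the specimen cup where they are.

Things in the scene. Friction and masses are not known exactly. Their poses are not given: they have to be found in the camera images.
- rack: fixed drying rack, aluminium sides and back, clear top, 206 mm high. Origin under its middle on the bench; x is the way a tray slides IN (mouth at -x, facing to the robot's right), z up. Three pairs of coloured ledges, stripes of the same colours outside. Sides 118 mm apart inside, 126 outside; ledges and sides from x = -60 to the back stop at +60 mm; splayed lips at the mouth reach x = -72 mm.
- tray: loose tray, about 110 g: grey plate 120 (x) x 110 (y) x 12 mm with a round pocket in its middle, a steel neck 36 mm wide, 6 mm thick from its -x edge, and on that an upright black grip fin 10 mm thick (y), 36 mm long (x from -153 to -117 mm), top 47 mm above the underside. Origin: centre of the plate's underside. x points away from the fin, the way it goes into the rack. Starts flat on the bench.
- tray_grip (a point): point in the grip fin to pinch from above across the tray's y: 135 mm along -x from the tray's origin, 32 mm above the underside; axes as the tray. The tray's mass is mostly in the plate, so hold the fin firmly (40 N or more) or it sags.
- tray_pocket (a point): centre of the pocket's floor, 4 mm above the tray's underside and right above its origin; the pocket is round, 43 mm across and 8 mm deep with a small chamfer, its mouth level with the plate's top; axes as the tray.
- work_pad: fixed black rubber pad 74 x 74 x 4 mm with a thin yellow square outline; origin at the centre of its underside, on the bench. The puck to be loaded stands at its centre.
- waiting_pad: fixed brown cork pad 60 (x) x 124 (y) x 4 mm; origin at the centre of its underside, on the bench. The two pucks that stay stand on it, 30 mm each way along its y.
- puck_red: loose round specimen mount of red resin, 40 mm across, 20 mm high, about 35 g, a bit of steel set in its top; origin at the centre of its underside, z up. Starts on the work pad or the waiting pad (tops at 4 mm). Its tray belongs on the red (highest) ledges.
- puck_green: loose round specimen mount of green resin, 40 mm across, 20 mm high, about 35 g, a bit of steel set in its top; origin at the centre of its underside, z up. Starts on the work pad or the waiting pad (tops at 4 mm). Its tray belongs on the green (middle) ledges.
- puck_blue: loose round specimen mount of blue resin, 40 mm across, 20 mm high, about 35 g, a bit of steel set in its top; origin at the centre of its underside, z up. Starts on the work pad or the waiting pad (tops at 4 mm). Its tray belongs on the blue (lowest) ledges.
- rails_red (a point): highest ledge pair, red: the point where the tray's origin lies when the tray is fully home on it (rack's middle, at the ledge tops, 150 mm above the bench); axes as the rack. One ledge on each side, 10 mm wide, 4 mm thick; 46 mm or more clear above.
- rails_green (a point): middle ledge pair, green: the point where the tray's origin lies when the tray is fully home on it (rack's middle, at the ledge tops, 100 mm above the bench); axes as the rack. One ledge on each side, 10 mm wide, 4 mm thick; 46 mm or more clear above.
- rails_blue (a point): lowest ledge pair, blue: the point where the tray's origin lies when the tray is fully home on it (rack's middle, at the ledge tops, 50 mm above the bench); axes as the rack. One ledge on each side, 10 mm wide, 4 mm thick; 46 mm or more clear above.
- white_bottle: loose bystander: white bottle with blue cap, 48 mm across, 98 mm high; origin at the centre of its underside
- specimen_cup: loose bystander: specimen cup with yellow lid, 56 mm across, 68 mm high; origin at the centre of its underside
- amber_bottle: loose bystander: amber bottle with black cap, 43 mm across, 88 mm high; origin at the centre of its underside
There are look-alikes about, which are no part of the job. Of the things that look like the work_pad, take the one that is nearest to the robot's base at the start.

How it is judged:
On the way:
1. the puck from the work pad is seated flat in the tray's pocket (((horizontal distance between puck_red and tray_pocket below 0.005 m and z of puck_red in the frame of tray_pocket between -0.003 and 0.003 m and angle between the z axis of puck_red and the z axis of tray, either way round below 0.08 rad and distance of each of puck_green, puck_blue from where it was at the start of the episode below 0.02 m and horizontal distance between each of puck_green, puck_blue and work_pad above 0.05 m) or (horizontal distance between puck_green and tray_pocket below 0.005 m and z of puck_green in the frame of tray_pocket between -0.003 and 0.003 m and angle between the z axis of puck_green and the z axis of tray, either way round below 0.08 rad and distance of each of puck_red, puck_blue from where it was at the start of the episode below 0.02 m and horizontal distance between each of puck_red, puck_blue and work_pad above 0.05 m) or (horizontal distance between puck_blue and tray_pocket below 0.005 m and z of puck_blue in the frame of tray_pocket between -0.003 and 0.003 m and angle between the z axis of puck_blue and the z axis of tray, either way round below 0.08 rad and distance of each of puck_red, puck_green from where it was at the start of the episode below 0.02 m and horizontal distance between each of puck_red, puck_green and work_pad above 0.05 m))), for 0.2 s.
At the end, for the whole second after the job is handed in: Work-pad puck flat in the pocket (5 mm of centre, 3 mm of floor, 0.08 rad); tray on the ledges of its colour, 5 mm in height, level 0.05 rad, within 6 mm of the back stop, 7 mm of the middle, square 0.1 rad; all at rest; other pucks within 20 mm of their starts (((horizontal distance between puck_red and tray_pocket below 0.005 m and z of puck_red in the frame of tray_pocket between -0.003 and 0.003 m and angle between the z axis of puck_red and the z axis of tray, either way round below 0.08 rad and distance of each of puck_green, puck_blue from where it was at the start of the episode below 0.02 m and horizontal distance between each of puck_green, puck_blue and work_pad above 0.05 m and x of tray in the frame of rails_red between -0.006 and 0.004 m and y of tray in the frame of rails_red between -0.007 and 0.007 m and z of tray in the frame of rails_red between -0.004 and 0.005 m and angle between tray's own z axis and vertical below 0.05 rad and angle between the x axis of tray and the x axis of rails_red, either way round below 0.1 rad and linear speed of each of tray, puck_red below 0.02 m/s) or (horizontal distance between puck_green and tray_pocket below 0.005 m and z of puck_green in the frame of tray_pocket between -0.003 and 0.003 m and angle between the z axis of puck_green and the z axis of tray, either way round below 0.08 rad and distance of each of puck_red, puck_blue from where it was at the start of the episode below 0.02 m and horizontal distance between each of puck_red, puck_blue and work_pad above 0.05 m and x of tray in the frame of rails_green between -0.006 and 0.004 m and y of tray in the frame of rails_green between -0.007 and 0.007 m and z of tray in the frame of rails_green between -0.004 and 0.005 m and angle between tray's own z axis and vertical below 0.05 rad and angle between the x axis of tray and the x axis of rails_green, either way round below 0.1 rad and linear speed of each of tray, puck_green below 0.02 m/s) or (horizontal distance between puck_blue and tray_pocket below 0.005 m and z of puck_blue in the frame of tray_pocket between -0.003 and 0.003 m and angle between the z axis of puck_blue and the z axis of tray, either way round below 0.08 rad and distance of each of puck_red, puck_green from where it was at the start of the episode below 0.02 m and horizontal distance between each of puck_red, puck_green and work_pad above 0.05 m and x of tray in the frame of rails_blue between -0.006 and 0.004 m and y of tray in the frame of rails_blue between -0.007 and 0.007 m and z of tray in the frame of rails_blue between -0.004 and 0.005 m and angle between tray's own z axis and vertical below 0.05 rad and angle between the x axis of tray and the x axis of rails_blue, either way round below 0.1 rad and linear speed of each of tray, puck_blue below 0.02 m/s))); the robot touches nothing.
It fails at once if the white bottle is shoved more than 30 mm or tipped over (distance of white_bottle from where it was at the start of the episode above 0.03 m or angle between white_bottle's own z axis and vertical above 0.5 rad).
It fails at once if the specimen cup is shoved more than 30 mm or tipped over (distance of specimen_cup from where it was at the start of the episode above 0.03 m or angle between specimen_cup's own z axis and vertical above 0.5 rad).
It fails at once if the amber bottle is shoved more than 30 mm or tipped over (distance of amber_bottle from where it was at the start of the episode above 0.03 m or angle between amber_bottle's own z axis and vertical above 0.5 rad).
It also fails if it takes over 64 s, if anything falls off the work surface, if the arm or the gripper's body presses on something with over 40 N, if the wrist force passes 120 N, or if a joint passes its speed limit or range.

## Working session

There is one attempt and no reset: what is moved stays moved. The work goes in short steps, Python scripts to look and compute and a shell command to move; the robot and the scene stay as the last step left them, time stands still between calls to the robot, and variables do not carry over. Pictures are saved under pics/ and viewed, at most 10 in all, crops included, and the job is handed in when it is done.

```bash
mkdir -p pics; ls; cat > h.py <<'E'
from station import *
import numpy as np, cv2
def ray(cam,px):
    c=calibration(cam);E=np.array(c["extrinsics"]);R,t=E[:3,:3],E[:3,3]
    d=R.T@np.array([(px[0]-c["cx"])/c["fx"],(px[1]-c["cy"])/c["fy"],1]);return -R.T@t,d
def onz(cam,px,z):
    o,d=ray(cam,px);return (o+d*(z-o[2])/d[2]).round(4)
def proj(cam,P):
    c=calibration(cam);E=np.array(c["extrinsics"]);p=E[:3,:3]@np.array(P)+E[:3,3]
    return np.array([c["fx"]*p[0]/p[2]+c["cx"],c["fy"]*p[1]/p[2]+c["cy"]]).round(1)
def snap(cam,name=None):
    f=grab_frame(cam)
    if name: cv2.imwrite(f"pics/{name}.png",f[:,:,::-1])
    return f
E
python3 - <<'E'
from h import *
s=get_state();print(s["t"],s["eef_pos"],s["ee_rot"],tip_reach if not callable(tip_reach) else tip_reach())
a=snap("top","top0");
Z=dict(tray=0,tray_grip=.032,tray_pocket=.004,work_pad=0,waiting_pad=0,puck_red=.004,puck_green=.004,puck_blue=.004,rack=0,rails_red=.15,rails_green=.1,rails_blue=.05,white_bottle=0,specimen_cup=0,amber_bottle=0)
for n,z in Z.items():
    print(n,[(round(d["conf"],2),np.round(d["location"]).tolist(),onz("top",d["location"],z)[:2].tolist()) for d in mark_of("top",n)[:3]])
b=snap("side","side0")
for n in ["rack","tray","rails_green","tray_grip"]:
    z=Z[n]; print("side",n,[(round(d["conf"],2),np.round(d["location"]).tolist(),onz("side",d["location"],z)[:2].tolist()) for d in mark_of("side",n)[:3]])
cv2.imwrite("pics/both0.png",cv2.resize(np.vstack([a,b])[:,:,::-1],(400,600)))
E
```

```text
pics
0.0 [ 0.2036977  -0.64304749  0.2446237 ] [ 3.13993195e+00 -1.42804375e-04 -2.83491348e+00] 0.019
tray [(0.94, [383.0, 261.0], [0.5434, -0.1753])]
tray_grip [(0.83, [437.0, 272.0], [0.5158, -0.3041])]
tray_pocket [(0.75, [381.0, 266.0], [0.5318, -0.1716]), (0.36, [205.0, 258.0], [0.5419, 0.2751])]
work_pad [(0.77, [285.0, 284.0], [0.4819, 0.0693]), (0.67, [317.0, 325.0], [0.3811, -0.0126])]
waiting_pad [(0.91, [290.0, 194.0], [0.7115, 0.0651])]
puck_red [(0.5, [301.0, 194.0], [0.713, 0.0361]), (0.24, [380.0, 262.0], [0.5416, -0.168])]
puck_green [(0.62, [280.0, 278.0], [0.4942, 0.0841])]
puck_blue [(0.62, [281.0, 192.0], [0.7159, 0.0869])]
rack [(0.78, [205.0, 257.0], [0.5452, 0.2751])]
rails_red [(0.29, [317.0, 325.0], [0.3827, -0.0108])]
rails_green []
rails_blue [(0.59, [202.0, 253.0], [0.5481, 0.2724])]
white_bottle [(0.8, [317.0, 324.0], [0.3833, -0.013]), (0.67, [257.0, 321.0], [0.3874, 0.1375]), (0.28, [292.0, 194.0], [0.7137, 0.0594])]
specimen_cup [(0.61, [254.0, 322.0], [0.3833, 0.1459])]
amber_bottle [(0.81, [367.0, 192.0], [0.7237, -0.1342])]
side rack [(0.59, [293.0, 400.0], [0.5411, 0.2689])]
side tray [(0.91, [350.0, 239.0], [0.5379, -0.1778]), (0.37, [349.0, 239.0], [0.5387, -0.176])]
side rails_green []
side tray_grip [(0.77, [368.0, 203.0], [0.5153, -0.2913])]
```

View pics/top0.png

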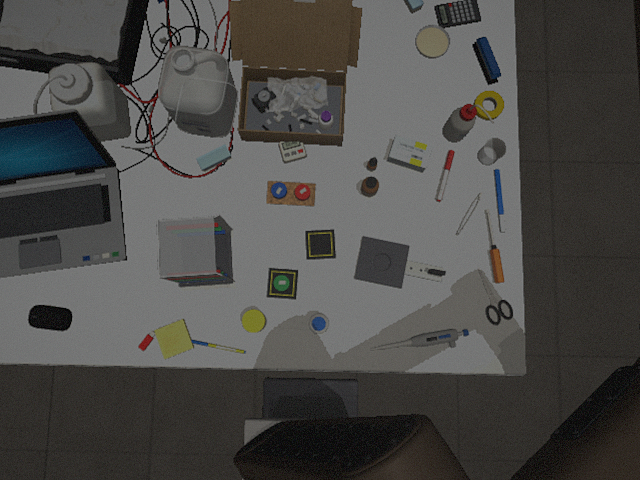

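View pics/side0.png

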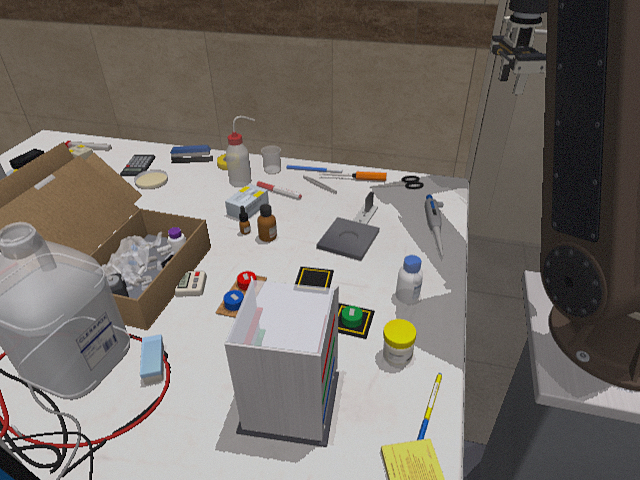

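The top view shows the green puck on the nearer pad (282,283), the red and blue pucks on cork (278–303,191), the tray at (382,262) with its fin at (435,272), and the rack at (195,250) with its mouth facing -y. The side view agrees. The job is therefore green puck, green ledges. I'll go above the tray first.

```bash
python3 -m handwheel '[{"delta_pos":[0.7,0.9,0],"dr":[0,0,6]},{"delta_pos":[0.7,0.9,0],"dr":[0,0,6]},{"delta_pos":[0.7,0.9,0],"dr":[0,0,6]},{"delta_pos":[0.7,0.9,0],"dr":[0,0,6]},{"delta_pos":[0.7,0.9,0],"dr":[0,0,6]},{"delta_pos":[0.7,0.9,0],"dr":[0,0,6]},{"delta_pos":[0.7,0.9,0],"dr":[0,0,6]},{"delta_pos":[0.7,0.9,0],"dr":[0,0,6]},{"delta_pos":[0.7,0.9,0],"dr":[0,0,6]},{"delta_pos":[0.7,0.9,0],"dr":[0,0,6]}]' -1
python3 -m handwheel '[{"delta_pos":[0.7,0.9,0.2],"dr":[0,0,0]},{"delta_pos":[0.7,0.9,0.2],"dr":[0,0,0]},{"delta_pos":[0.7,0.9,0.2],"dr":[0,0,0]},{"delta_pos":[0.4,0.6,0.2],"dr":[0,0,0]},{"delta_pos":[0,0,0],"dr":[0,0,0]},{"delta_pos":[0,0,0],"dr":[0,0,0]}]'
python3 - <<'E'
from h import *
s=get_state();print(s["t"],s["eef_pos"],s["ee_rot"])
a=snap("wrist","w1")
for n,z in dict(tray=0,tray_grip=.032,tray_pocket=.004).items():
    print(n,[(round(d["conf"],2),np.round(d["location"]).tolist(),onz("wrist",d["location"],z)[:2].tolist()) for d in mark_of("wrist",n)[:3]])
c=calibration("wrist");E=np.array(c["extrinsics"]);print(-E[:3,:3].T@E[:3,3],E[2,:3])
E
```

```text
t: 2.05
eef_pos: [0.4145, -0.3723, 0.2458]
ee_rot: [-3.141, -0.0, -1.783]
force: [-0.1, -0.8, 0.1]
width: 0.0876
gripper_force: 0.0
t: 2.65
eef_pos: [0.489, -0.2741, 0.2696]
ee_rot: [-3.141, 0.0, -1.786]
force: [-0.3, 0.1, -0.1]
width: 0.088
gripper_force: 0.0
2.65 [ 0.48898204 -0.27408949  0.26961769] [-3.14142674e+00  4.55365641e-05 -1.78633245e+00]
tray [(0.87, [300.0, 297.0], [0.5374, -0.1749])]
tray_grip [(0.97, [288.0, 188.0], [0.517, -0.3059])]
tray_pocket [(0.61, [297.0, 300.0], [0.5414, -0.1735])]
[ 0.474637   -0.34092328  0.40926619] [ 0.05325341  0.24393328 -0.96832878]
```

View pics/w1.png

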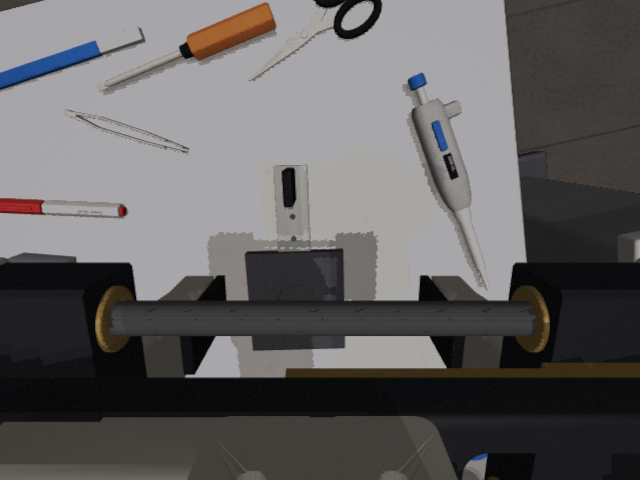

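The wrist view shows the fin at (288,188) and the plate at (246–344,250–348), with the gripper bar hiding the pocket. I'll move 0.1 m further in +y for a clear look.

```bash
python3 -m handwheel '[{"delta_pos":[0.3,0.9,0],"dr":[0,0,0]},{"delta_pos":[0.3,0.9,0],"dr":[0,0,0]},{"delta_pos":[0.2,0.9,0],"dr":[0,0,0]},{"delta_pos":[0,0.9,0],"dr":[0,0,0]},{"delta_pos":[0,0,0],"dr":[0,0,0]},{"delta_pos":[0,0,0],"dr":[0,0,0]}]'
python3 - <<'E'
from h import *
s=get_state();print(s["t"],s["eef_pos"])
a=snap("wrist","w2")
for n,z in dict(tray=0,tray_grip=.032,tray_pocket=.004).items():
    print(n,[(round(d["conf"],2),np.round(d["location"]).tolist(),onz("wrist",d["location"],z)[:2].tolist()) for d in mark_of("wrist",n)[:3]])
g=a.max(2); c0=proj("wrist",[.54,-.175,.012]);print(c0)
# rectified view at z=.012, 0.5 mm/px
H=[];W=[]
for x in(.44,.64):
  for y in(-.33,-.08):
    H.append(proj("wrist",[x,y,.012]));W.append([(y+.33)/.0005,(x-.44)/.0005])
M=cv2.getPerspectiveTransform(np.float32(H),np.float32(W))
r=cv2.warpPerspective(a,M,(500,400));cv2.imwrite("pics/rect.png",r[:,:,::-1])
m=(r.max(2)<95).astype(np.uint8)
n,l,st,ce=cv2.connectedComponentsWithStats(cv2.morphologyEx(m,cv2.MORPH_OPEN,np.ones((25,25))))
for k in range(1,n):
  if st[k,4]>8000:
    cn=max(cv2.findContours((l==k).astype(np.uint8),0,2)[0],key=cv2.contourArea)
    q=cv2.minAreaRect(cn);print(st[k],"xy",q[0][1]*.0005+.44,q[0][0]*.0005-.33,"size",q[1][0]*.0005,q[1][1]*.0005,"ang",q[2])
E
```

```text
t: 3.45
eef_pos: [0.5127, -0.1666, 0.2696]
ee_rot: [-3.142, -0.0, -1.787]
force: [-0.4, 0.6, 0.7]
width: 0.0876
gripper_force: 0.0
3.45 [ 0.51265865 -0.16660251  0.26962031]
tray [(0.81, [298.0, 206.0], [0.5399, -0.1731])]
tray_grip [(0.61, [287.0, 71.0], [0.5162, -0.3046])]
tray_pocket [(0.78, [295.0, 205.0], [0.5423, -0.1757])]
[296.4 206.6]
[  179    80   267   251 52146] xy 0.5422574005126953 -0.1739608612060547 size 0.12020552062988281 0.11056570434570313 ang 10.713123321533203
```

View pics/rect.png

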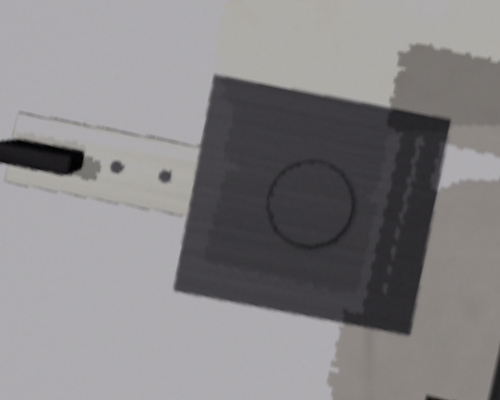

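The pocket circle sits at (311,203) in the rectified picture and the fitted plate measures 120.2 x 110.6 mm. That puts the tray at (0.542,-0.174) with yaw 79.3°. Next, the puck.

```bash
python3 -m handwheel '[{"delta_pos":[-0.1,0.9,0],"dr":[0,0,0]},{"delta_pos":[-0.1,0.9,0],"dr":[0,0,0]},{"delta_pos":[-0.1,0.9,0],"dr":[0,0,0]},{"delta_pos":[-0.1,0.9,0],"dr":[0,0,0]},{"delta_pos":[-0.1,0.9,0],"dr":[0,0,0]},{"delta_pos":[-0.1,0.9,0],"dr":[0,0,0]},{"delta_pos":[-0.1,0.9,0],"dr":[0,0,0]},{"delta_pos":[-0.1,0.9,0],"dr":[0,0,0]},{"delta_pos":[0,0.8,0],"dr":[0,0,0]},{"delta_pos":[0,0,0],"dr":[0,0,0]}]'
python3 - <<'E'
from h import *
snap("top");print("top puck find",[(round(d["conf"],2),onz("top",d["location"],.016)) for d in find_in("top","puck_green")])
s=get_state();print(s["t"],s["eef_pos"])
a=snap("wrist","w3")
for n,z in dict(puck_green=.004,work_pad=0,white_bottle=0,specimen_cup=0).items():
    print(n,[(round(d["conf"],2),np.round(d["location"]).tolist(),onz("wrist",d["location"],z)[:2].tolist()) for d in mark_of("wrist",n)[:3]])
hsv=cv2.cvtColor(a,cv2.COLOR_RGB2HSV)
m=cv2.inRange(hsv,(40,90,40),(90,255,255))
n,l,st,ce=cv2.connectedComponentsWithStats(m)
for k in range(1,n):
  if st[k,4]>300:
    ys,xs=np.where(l==k);P=cv2.convexHull(np.column_stack([xs,ys]).astype(np.int32))[:,0]
    W=np.array([onz("wrist",p,.024)[:2] for p in P]).astype(np.float32)
    print(st[k],cv2.minEnclosingCircle(W))
E
```

```text
t: 4.65
eef_pos: [0.4891, 0.075, 0.2695]
ee_rot: [-3.141, 0.0, -1.786]
force: [-0.4, -1.4, -0.6]
width: 0.0875
gripper_force: 0.0
top puck find []
4.75 [0.4888694  0.07335967 0.26944348]
puck_green [(0.83, [330.0, 212.0], [0.4822, 0.0795])]
work_pad [(0.85, [328.0, 206.0], [0.4833, 0.073]), (0.57, [215.0, 145.0], [0.5866, -0.0168])]
white_bottle [(0.78, [397.0, 100.0], [0.3894, -0.0193])]
specimen_cup [(0.76, [422.0, 243.0], [0.3879, 0.1384])]
[ 310  192   38   40 1058] ((0.4833084046840668, 0.07604457437992096), 0.02125643566250801)
```

View pics/w3.png

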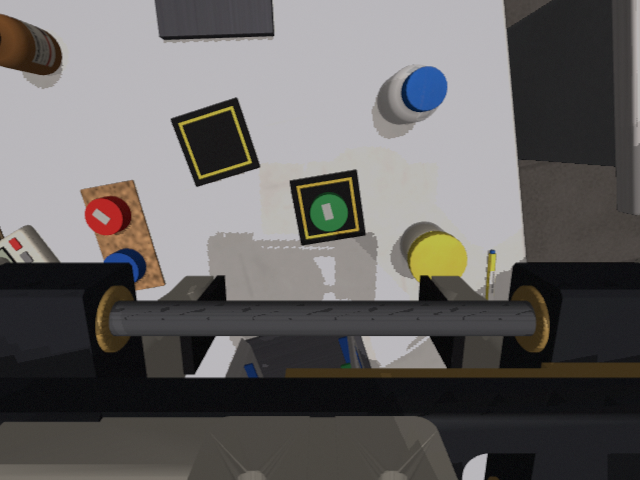

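The wrist view shows the green puck centred at (329,212) on the nearer pad, the second pad empty at (215,145), the bottle at (420,90) and the cup at (437,258). Descending.

```bash
python3 -m handwheel '[{"delta_pos":[-0.1,0.05,-0.9],"dr":[0,0,0]},{"delta_pos":[-0.1,0.05,-0.9],"dr":[0,0,0]},{"delta_pos":[0,0,-0.9],"dr":[0,0,0]},{"delta_pos":[0,0,-0.9],"dr":[0,0,0]},{"delta_pos":[0,0,-0.9],"dr":[0,0,0]},{"delta_pos":[0,0,-0.9],"dr":[0,0,0]},{"delta_pos":[0,0,-0.9],"dr":[0,0,0]},{"delta_pos":[0,0,-0.5],"dr":[0,0,0]},{"delta_pos":[0,0,0],"dr":[0,0,0]},{"delta_pos":[0,0,0],"dr":[0,0,0]}]'
python3 - <<'E'
from h import *
for i in range(1):
  s=get_state();print(s["t"],s["eef_pos"])
E
```

```text
t: 6.0
eef_pos: [0.4831, 0.0762, 0.0659]
ee_rot: [3.142, -0.0, -1.788]
force: [0.5, 1.0, -0.2]
width: 0.0873
gripper_force: 0.0
6.0 [0.48313115 0.07622486 0.06585742]
```

```bash
python3 -m handwheel '[{"delta_pos":[0,0,-0.6],"dr":[0,0,0]},{"delta_pos":[0,0,-0.5],"dr":[0,0,0]},{"delta_pos":[0,0,0],"dr":[0,0,0]},{"delta_pos":[0,0,0],"dr":[0,0,0]}]'
python3 -m handwheel '[{"delta_pos":[0,0,0],"dr":[0,0,0]},{"delta_pos":[0,0,0],"dr":[0,0,0]},{"delta_pos":[0,0,0],"dr":[0,0,0]},{"delta_pos":[0,0,0],"dr":[0,0,0]},{"delta_pos":[0,0,0],"dr":[0,0,0]},{"delta_pos":[0,0,0],"dr":[0,0,0]}]' 1 25
```

```text
t: 6.4
eef_pos: [0.4835, 0.0767, 0.0336]
ee_rot: [-3.141, 0.001, -1.787]
force: [1.1, 0.4, 1.2]
width: 0.0876
gripper_force: 0.0
t: 7.0
eef_pos: [0.4828, 0.0765, 0.0326]
ee_rot: [3.142, -0.0, -1.788]
force: [0.2, -0.2, 0.6]
width: 0.0451
gripper_force: 0.0
```

```bash
python3 -m handwheel '[{"delta_pos":[0,0,0],"dr":[0,0,0]},{"delta_pos":[0,0,0],"dr":[0,0,0]},{"delta_pos":[0,0,0],"dr":[0,0,0]},{"delta_pos":[0,0,0.7],"dr":[0,0,0]},{"delta_pos":[0,0,0.9],"dr":[0,0,0]},{"delta_pos":[0,0,0.9],"dr":[0,0,0]},{"delta_pos":[0,0,0.9],"dr":[0,0,0]},{"delta_pos":[0,0,0],"dr":[0,0,0]}]'
```

```text
t: 7.8
eef_pos: [0.4848, 0.0774, 0.1381]
ee_rot: [-3.137, 0.004, -1.787]
force: [0.3, 0.7, 0.0]
width: 0.0378
gripper_force: 25.0
```

```bash
python3 - <<'E'
from h import *
s=get_state();print(s["eef_pos"],s["ee_rot"],s["width"])
p=s["eef_pos"]
a=snap("side");b=snap("wrist")
u,v=proj("side",p).astype(int);print(u,v,proj("wrist",p))
for c in ("side","wrist"): print(c,[(round(d["conf"],2),np.round(d["location"]).tolist(),onz(c,d["location"],p[2]-.029)[:2].tolist()) for d in mark_of(c,"puck_green")[:2]])
ca=cv2.resize(a[max(v-60,0):v+60,u-60:u+60],(480,480),interpolation=cv2.INTER_CUBIC)
cb=cv2.resize(b[220:480,160:480],(320,260));z=np.zeros((480,320,3),np.uint8);z[:260]=cb
cv2.imwrite("pics/held.png",np.hstack([ca,z])[:,:,::-1])
E
```

```text
[0.48483995 0.07744333 0.13806248] [-3.13654039  0.00379894 -1.78696493] 0.037815598936636
352 266 [320.  319.3]
side [(0.72, [352.0, 281.0], [0.4832, 0.0813])]
wrist [(0.74, [324.0, 290.0], [0.4822, 0.0761])]
```

View pics/held.png

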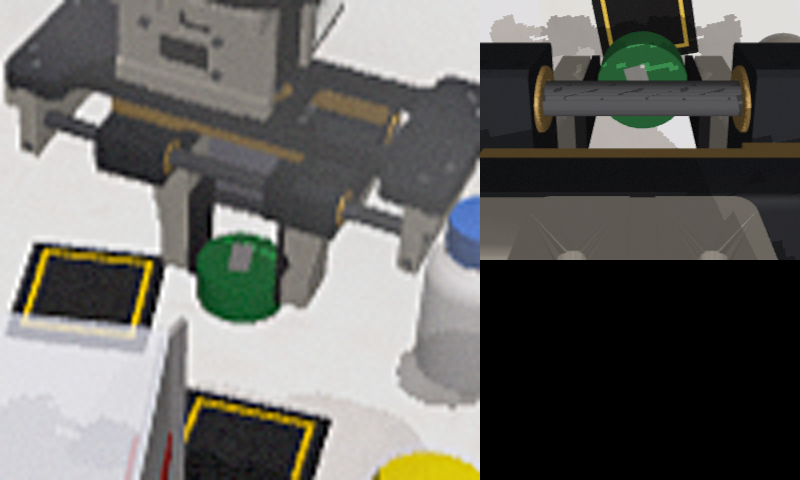

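The puck hangs level and centred between the pads (side crop at (240,275), wrist crop at (643,80)). I'll check its offset in the grip by fitting the silhouette.

```bash
python3 - <<'E'
from h import *
s=get_state();p=s["eef_pos"];b=snap("wrist")
hsv=cv2.cvtColor(b,cv2.COLOR_RGB2HSV);m=cv2.inRange(hsv,(40,90,30),(90,255,255))
n,l,st,ce=cv2.connectedComponentsWithStats(m)
k=[i for i in range(1,n) if st[i,4]>60 and 230<st[i,0]+st[i,2]/2<400];ys,xs=np.where(np.isin(l,k))
print("seen",xs.min(),xs.max(),ys.min(),ys.max())
t=np.linspace(0,2*np.pi,90)
for dx,dy in((0,0),(.002,0),(0,.002),(-.002,0),(0,-.002)):
  P=np.array([proj("wrist",[p[0]+dx+.02*np.cos(q),p[1]+dy+.02*np.sin(q),p[2]-h]) for q in t for h in(.009,.029)])
  print(dx,dy,P.min(0),P.max(0))
print(p, "to tray",(np.array([.5423,-.1740,.10])-p)/.03)
E
```

```text
seen 277 367 251 347
0 0 [277.7 247.4] [370.3 345.9]
0.002 0 [273.2 248.3] [365.7 346.8]
0 0.002 [278.9 251.4] [371.1 349.8]
-0.002 0 [282.2 246.5] [374.8 345. ]
0 -0.002 [276.6 243.4] [369.4 341.9]
[0.48219152 0.07625585 0.13374047] to tray [ 2.00361597 -8.34186157 -1.12468237]
```

```bash
python3 -m handwheel '[{"delta_pos":[0.2,-0.6,0],"dr":[0,0,0.2]},{"delta_pos":[0.2,-0.9,0],"dr":[0,0,0.2]},{"delta_pos":[0.2,-0.9,0],"dr":[0,0,0.2]},{"delta_pos":[0.2,-0.9,0],"dr":[0,0,0.2]},{"delta_pos":[0.2,-0.9,0],"dr":[0,0,0.2]},{"delta_pos":[0.2,-0.9,0],"dr":[0,0,0.2]},{"delta_pos":[0.2,-0.9,0],"dr":[0,0,0.2]},{"delta_pos":[0.2,-0.9,0],"dr":[0,0,0.2]},{"delta_pos":[0.2,-0.9,0],"dr":[0,0,0]},{"delta_pos":[0.15,-0.6,0],"dr":[0,0,0]}]'
python3 -m handwheel '[{"delta_pos":[0,0,-0.6],"dr":[0,0,0]},{"delta_pos":[0,0,-0.9],"dr":[0,0,0]},{"delta_pos":[0,0,-0.5],"dr":[0,0,0]},{"delta_pos":[0,0,0],"dr":[0,0,0]},{"delta_pos":[0,0,0],"dr":[0,0,0]}]'
python3 - <<'E'
from h import *
s=get_state();p=s["eef_pos"];print(p)
r=snap("wrist");q=get_state()["eef_pos"];print(q)
H=[];W=[]
for x in(.44,.64):
  for y in(-.33,-.08):
    H.append(proj("wrist",[x,y,.012]));W.append([(y+.33)/.0005,(x-.44)/.0005])
M=cv2.getPerspectiveTransform(np.float32(H),np.float32(W))
r=cv2.warpPerspective(r,M,(500,400));cv2.imwrite("pics/rect2.png",r[:,:,::-1])
E
```

```text
t: 9.05
eef_pos: [0.5409, -0.1771, 0.1331]
ee_rot: [3.139, -0.001, -1.761]
force: [1.4, 0.8, 0.2]
width: 0.0383
gripper_force: 25.0
t: 9.55
eef_pos: [0.541, -0.1756, 0.074]
ee_rot: [3.14, -0.001, -1.759]
force: [0.3, 0.7, -0.6]
width: 0.0381
gripper_force: 25.0
[ 0.54104837 -0.17555327  0.07395592]
[ 0.54161995 -0.17549474  0.07472301]
```

View pics/rect2.png

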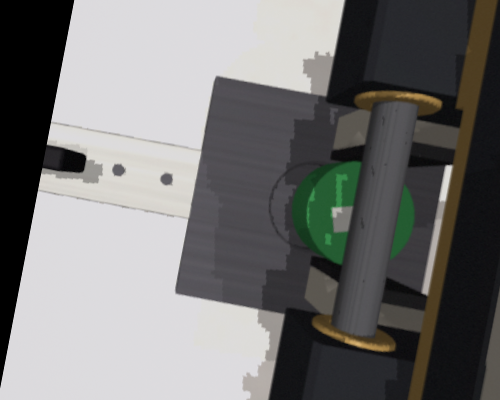

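The plate corners are where they were before, and the puck at (353,213) sits over the pocket circle at (310,205) once its height is allowed for. A 1 mm trim, then lower.

```bash
python3 -m handwheel '[{"delta_pos":[0.03,0.03,-0.5],"dr":[0,0,0]},{"delta_pos":[0,0,-0.4],"dr":[0,0,0]},{"delta_pos":[0,0,-0.1],"dr":[0,0,0]},{"delta_pos":[0,0,-0.1],"dr":[0,0,0]},{"delta_pos":[0,0,-0.05],"dr":[0,0,0]},{"delta_pos":[0,0,0],"dr":[0,0,0]}]'
```

```text
t: 10.2
eef_pos: [0.5424, -0.1746, 0.0403]
ee_rot: [-3.141, -0.0, -1.76]
force: [0.3, -0.6, 0.4]
width: 0.0378
gripper_force: 25.0
```

```bash
python3 -m handwheel '[{"delta_pos":[0,0,-0.07],"dr":[0,0,0]},{"delta_pos":[0,0,-0.07],"dr":[0,0,0]},{"delta_pos":[0,0,-0.03],"dr":[0,0,0]},{"delta_pos":[0,0,0],"dr":[0,0,0]}]'
```

```text
t: 10.6
eef_pos: [0.5421, -0.1745, 0.0348]
ee_rot: [3.141, -0.0, -1.76]
force: [-0.2, -0.8, 0.2]
width: 0.0379
gripper_force: 25.0
```

```bash
python3 -m handwheel '[{"delta_pos":[0,0,-0.04],"dr":[0,0,0]},{"delta_pos":[0,0,0],"dr":[0,0,0]}]'
python3 -m handwheel '[{"delta_pos":[0,0,0],"dr":[0,0,0]},{"delta_pos":[0,0,0],"dr":[0,0,0]},{"delta_pos":[0,0,0],"dr":[0,0,0]},{"delta_pos":[0,0,0.5],"dr":[0,0,0]},{"delta_pos":[0,0.3,0.9],"dr":[0,0,0]},{"delta_pos":[0,0.5,0.9],"dr":[0,0,0]},{"delta_pos":[0,0.4,0.9],"dr":[0,0,0]},{"delta_pos":[0,0,0.9],"dr":[0,0,0]},{"delta_pos":[0,0,0.9],"dr":[0,0,0]},{"delta_pos":[0,0,0],"dr":[0,0,0]}]' -1
python3 - <<'E'
from h import *
r=snap("wrist")
print(get_state()["eef_pos"])
for n,z in dict(puck_green=.004,tray_grip=.032,tray_pocket=.004).items():
    print(n,[(round(d["conf"],2),np.round(d["location"]).tolist(),onz("wrist",d["location"],z)[:2].tolist()) for d in mark_of("wrist",n)[:1]])
def rect(r,z):
  H=[];W=[]
  for x in(.44,.64):
    for y in(-.33,-.08):
      H.append(proj("wrist",[x,y,z]));W.append([(y+.33)/.0005,(x-.44)/.0005])
  return cv2.warpPerspective(r,cv2.getPerspectiveTransform(np.float32(H),np.float32(W)),(500,400))
w=rect(r,.024);g=cv2.inRange(cv2.cvtColor(w,cv2.COLOR_RGB2HSV),(40,90,30),(90,255,255))
cn=max(cv2.findContours(g,0,2)[0],key=cv2.contourArea);(u,v),R=cv2.minEnclosingCircle(cn);print("puck",v*.0005+.44,u*.0005-.33,R*.0005)
w=rect(r,.012);m=((w.max(2)<95)|(cv2.inRange(cv2.cvtColor(w,cv2.COLOR_RGB2HSV),(40,90,30),(90,255,255))>0)).astype(np.uint8)
n,l,st,ce=cv2.connectedComponentsWithStats(cv2.morphologyEx(m,cv2.MORPH_OPEN,np.ones((25,25))))
for k in range(1,n):
  if st[k,4]>8000:
    q=cv2.minAreaRect(max(cv2.findContours((l==k).astype(np.uint8),0,2)[0],key=cv2.contourArea));print(st[k],"xy",q[0][1]*.0005+.44,q[0][0]*.0005-.33,"size",q[1][0]*.0005,q[1][1]*.0005,"ang",q[2])
cv2.imwrite("pics/rect3.png",cv2.resize(w,(800,640))[:600,:,::-1])
E
```

```text
t: 10.8
eef_pos: [0.5422, -0.1746, 0.0337]
ee_rot: [3.141, -0.0, -1.76]
force: [1.1, 0.9, -0.6]
width: 0.0376
gripper_force: 25.0
t: 11.8
eef_pos: [0.5444, -0.1386, 0.188]
ee_rot: [-3.135, 0.001, -1.759]
force: [0.3, -0.6, -0.5]
width: 0.0875
gripper_force: 0.0
[ 0.54333587 -0.13844943  0.18590712]
puck_green [(0.93, [320.0, 182.0], [0.5389, -0.1734])]
tray_grip []
tray_pocket []
puck 0.5384811325073242 -0.1742264099121094 0.02003785514831543
[    0     0    73   327 14373] xy 0.5215 -0.312 size 0.163 0.036000000000000004 ang 90.0
[  182    73   263   246 49680] xy 0.5378199920654296 -0.1733443298339844 size 0.11806776428222657 0.10812255859375 ang 10.713123321533203
```

View pics/rect3.png

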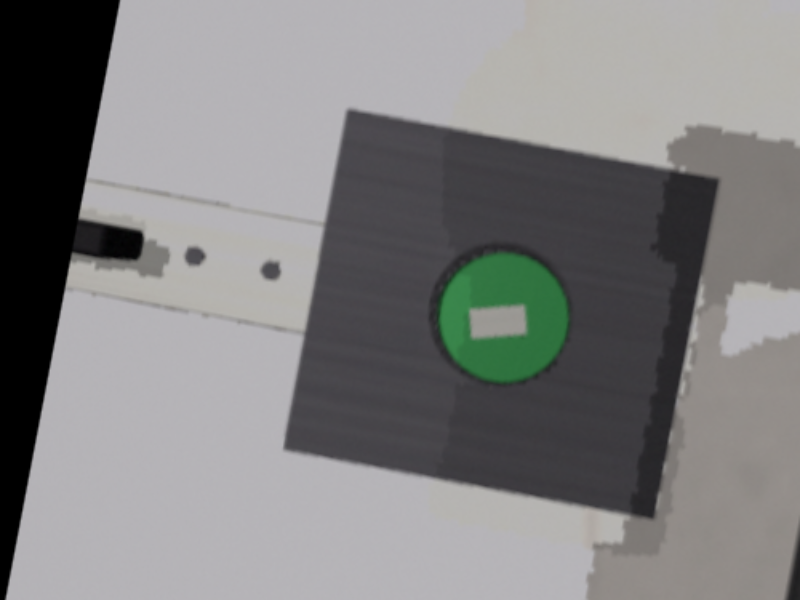

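The puck sits in the pocket with an even gap all round (503,316). Before taking the tray I'll measure the rack from above.

```bash
python3 -m handwheel '[{"delta_pos":[0,0.5,0.9],"dr":[0,0,0]},{"delta_pos":[0,0.9,0.9],"dr":[0,0,0]},{"delta_pos":[0,0.9,0.9],"dr":[0,0,0]},{"delta_pos":[0,1,0.9],"dr":[0,0,0]},{"delta_pos":[0,1,0.9],"dr":[0,0,0]},{"delta_pos":[0,1,0],"dr":[0,0,0]},{"delta_pos":[0,1,0],"dr":[0,0,0]},{"delta_pos":[0,1,0],"dr":[0,0,0]},{"delta_pos":[0,1,0],"dr":[0,0,0]},{"delta_pos":[0,1,0],"dr":[0,0,0]}]'
python3 -m handwheel '[{"delta_pos":[0,1,0],"dr":[0,0,0]},{"delta_pos":[0,1,0],"dr":[0,0,0]},{"delta_pos":[0,1,0],"dr":[0,0,0]},{"delta_pos":[0,1,0],"dr":[0,0,0]},{"delta_pos":[0,1,0],"dr":[0,0,0]},{"delta_pos":[0,0,0],"dr":[0,0,0]},{"delta_pos":[0,0,0],"dr":[0,0,0]},{"delta_pos":[0,0,0],"dr":[0,0,0]}]'
python3 - <<'E'
from h import *
r=snap("wrist","rack1");print(get_state()["eef_pos"])
for n,z in dict(rack=0,rails_green=.1,rails_red=.15,rails_blue=.05).items():
    print(n,[(round(d["conf"],2),np.round(d["location"]).tolist(),onz("wrist",d["location"],z)[:2].tolist()) for d in mark_of("wrist",n)[:1]])
for c in [(.48,.2,.206),(.61,.2,.206),(.48,.33,.206),(.61,.33,.206)]: print(c,proj("wrist",c))
c=calibration("wrist");np.savez("rack1",E=np.array(c["extrinsics"]),k=[c["fx"],c["fy"],c["cx"],c["cy"]])
E
```

```text
t: 13.0
eef_pos: [0.5418, 0.1415, 0.3175]
ee_rot: [3.14, -0.001, -1.76]
force: [1.2, -0.2, 0.1]
width: 0.0875
gripper_force: 0.0
t: 13.8
eef_pos: [0.5421, 0.2898, 0.318]
ee_rot: [3.141, -0.001, -1.76]
force: [0.2, 0.0, 0.4]
width: 0.0876
gripper_force: 0.0
[0.54221405 0.289603   0.31833458]
rack []
rails_green []
rails_red []
rails_blue []
(0.48, 0.2, 0.206) [392.9  90.6]
(0.61, 0.2, 0.206) [195.6 130.8]
(0.48, 0.33, 0.206) [418.5 279.5]
(0.61, 0.33, 0.206) [243.5 310.8]
```

View pics/rack1.png

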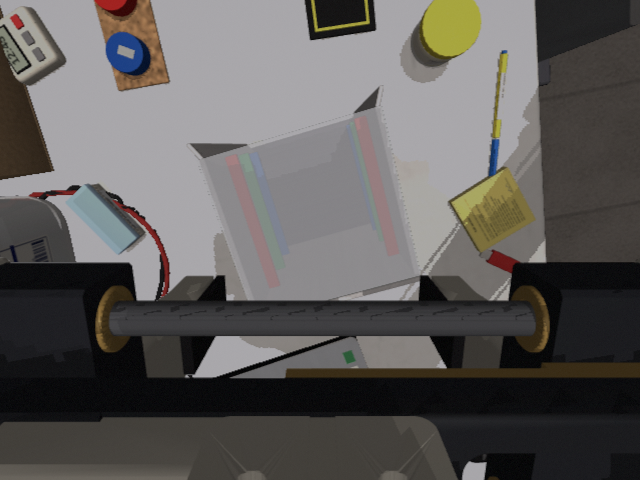

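The rack shows clearly through its top: red ledge strips run (232,155)-(275,288) and (358,118)-(393,255), with lips at (190,145) and (380,88). I'll fit the red ledges at z = 0.150 numerically, with the top edge as a check.

```bash
python3 - <<'E'
from h import *
a=cv2.imread("pics/rack1.png");hsv=cv2.cvtColor(a,cv2.COLOR_BGR2HSV)
d=np.load("rack1.npz");E=d["E"];fx,fy,cx,cy=d["k"];R=E[:3,:3];o=-R.T@E[:3,3]
def W(p,z):
    v=R.T@np.array([(p[0]-cx)/fx,(p[1]-cy)/fy,1]);return (o+v*(z-o[2])/v[2])[:2]
lab=a.astype(int)
m=((lab[:,:,2]-np.maximum(lab[:,:,1],lab[:,:,0]))>14).astype(np.uint8);m[:110]=0;m[295:]=0;m[:,:215]=0;m[:,405:]=0
m=cv2.morphologyEx(m,cv2.MORPH_OPEN,np.ones((3,3)))
n,l,st,ce=cv2.connectedComponentsWithStats(m)
for k in range(1,n):
  if st[k,4]>300:
    ys,xs=np.where(l==k);P=np.array([W(p,.150) for p in zip(xs,ys)],np.float32)
    q=cv2.minAreaRect(P);B=cv2.boxPoints(q)
    c=P.mean(0);u=np.linalg.svd(P-c,full_matrices=False)[2][0];u*=np.sign(u[1]);t=(P-c)@u;w=(P-c)@[u[1],-u[0]]
    print(st[k],"c",c,"yaw",np.degrees(np.arctan2(u[1],u[0])),"t",np.percentile(t,[1,99]),"w",np.percentile(w,[1,99]),"rect",q)
for p in[(203,160),(383,105),(418,274),(190,145),(380,88)]: print(p,W(p,.206))
E
```

```text
[ 354  117   45  138 1602] c [0.49270552 0.2646632 ] yaw 95.12965 t [-0.05474497  0.06044513] w [-0.00455282  0.00454201] rect ((0.4923669397830963, 0.2676302194595337), (0.009561004117131233, 0.11795748025178909), 5.246241569519043)
[ 225  155   54  133 1547] c [0.6004861  0.27419937] yaw 94.97888 t [-0.05487756  0.06039274] w [-0.00466856  0.00471177] rect ((0.6001421213150024, 0.2770758271217346), (0.01016096118837595, 0.11769435554742813), 5.219584941864014)
(203, 160) [0.61024314 0.21895086]
(383, 105) [0.48748789 0.207362  ]
(418, 274) [0.4798311  0.32577265]
(190, 145) [0.61606707 0.20798065]
(380, 88) [0.48784323 0.19690493]
```

Both ledges fit well: 108 mm apart, 118 mm long, yaw 95.1°. The rack's middle is therefore (0.5463, 0.2723), and TCP at home is (0.5583, 0.1378, 0.132). Now to the fin at (0.5172, -0.3067).

```bash
python3 -m handwheel '[{"delta_pos":[0,-0.6,0],"dr":[0,0,0]},{"delta_pos":[0,-1,0],"dr":[0,0,0]},{"delta_pos":[0,-1,0],"dr":[0,0,0]},{"delta_pos":[0,-1,0],"dr":[0,0,0]},{"delta_pos":[0,-1,0],"dr":[0,0,0]},{"delta_pos":[0,-1,0],"dr":[0,0,0]},{"delta_pos":[0,-1,0],"dr":[0,0,0]},{"delta_pos":[0,-1,0],"dr":[0,0,0]},{"delta_pos":[0,-1,0],"dr":[0,0,0]},{"delta_pos":[0,-1,0],"dr":[0,0,0]}]'
python3 -m handwheel '[{"delta_pos":[-0.1,-1,-0.6],"dr":[0,0,0]},{"delta_pos":[-0.1,-1,-0.6],"dr":[0,0,0]},{"delta_pos":[-0.1,-1,-0.6],"dr":[0,0,0]},{"delta_pos":[-0.1,-1,-0.6],"dr":[0,0,0]},{"delta_pos":[-0.1,-1,-0.6],"dr":[0,0,0]},{"delta_pos":[-0.1,-1,-0.6],"dr":[0,0,0]},{"delta_pos":[-0.1,-1,-0.6],"dr":[0,0,0]},{"delta_pos":[-0.1,-1,-0.6],"dr":[0,0,0]},{"delta_pos":[0,-1,-0.6],"dr":[0,0,0]},{"delta_pos":[0,-0.7,0],"dr":[0,0,0]}]'
python3 -m handwheel '[{"delta_pos":[0,-0.5,0],"dr":[0,0,0]},{"delta_pos":[0,0,0],"dr":[0,0,0]},{"delta_pos":[0,0,0],"dr":[0,0,0]}]'
python3 - <<'E'
from h import *
r=snap("wrist","fin");p=get_state()["eef_pos"];print(p)
for n,z in dict(tray_grip=.032).items():
    print(n,[(round(d["conf"],2),np.round(d["location"]).tolist(),onz("wrist",d["location"],z)[:2].tolist()) for d in mark_of("wrist",n)[:1]])
print(proj("wrist",[.5172,-.3067,.032]),(np.array([.5172,-.3067,.032])-p)/.03)
E
```

```text
t: 15.05
eef_pos: [0.5416, 0.0004, 0.3192]
ee_rot: [-3.141, 0.0, -1.76]
force: [0.7, 0.1, 0.0]
width: 0.0877
gripper_force: 0.0
t: 16.05
eef_pos: [0.5157, -0.2903, 0.1543]
ee_rot: [3.138, 0.001, -1.761]
force: [-0.3, 0.4, -0.5]
width: 0.0875
gripper_force: 0.0
t: 16.35
eef_pos: [0.5181, -0.3038, 0.1572]
ee_rot: [-3.141, 0.0, -1.761]
force: [-0.9, -0.7, -0.9]
width: 0.0877
gripper_force: 0.0
[ 0.51821638 -0.30334948  0.15730716]
tray_grip [(0.86, [324.0, 236.0], [0.5175, -0.3044])]
[323.9 233.1] [-0.03387939 -0.11168394 -4.17690549]
```

```bash
python3 -m handwheel '[{"delta_pos":[-0.02,-0.08,-0.7],"dr":[0,0,0]},{"delta_pos":[0,0,-0.9],"dr":[0,0,0]},{"delta_pos":[0,0,-0.9],"dr":[0,0,0]},{"delta_pos":[0,0,-0.9],"dr":[0,0,0]},{"delta_pos":[0,0,-0.5],"dr":[0,0,0]},{"delta_pos":[0,0,-0.25],"dr":[0,0,0]},{"delta_pos":[0,0,0],"dr":[0,0,0]},{"delta_pos":[0,0,0],"dr":[0,0,0]}]'
python3 -m handwheel '[{"delta_pos":[0,0,0],"dr":[0,0,0]},{"delta_pos":[0,0,0],"dr":[0,0,0]},{"delta_pos":[0,0,0],"dr":[0,0,0]},{"delta_pos":[0,0,0],"dr":[0,0,0]},{"delta_pos":[0,0,0],"dr":[0,0,0]},{"delta_pos":[0,0,0],"dr":[0,0,0]},{"delta_pos":[0,0,0],"dr":[0,0,0]},{"delta_pos":[0,0,0],"dr":[0,0,0]},{"delta_pos":[0,0,0],"dr":[0,0,0]},{"delta_pos":[0,0,0],"dr":[0,0,0]}]' 1 58
```

```text
t: 17.25
eef_pos: [0.5184, -0.3058, 0.0332]
ee_rot: [-3.14, -0.0, -1.759]
force: [0.4, -0.4, -0.0]
width: 0.0876
gripper_force: 0.0
t: 18.25
eef_pos: [0.5176, -0.3059, 0.0322]
ee_rot: [3.142, 0.0, -1.76]
force: [-0.0, -0.4, 0.7]
width: 0.0134
gripper_force: 0.0
```

```bash
python3 -m handwheel '[{"delta_pos":[0,0,0],"dr":[0,0,0]},{"delta_pos":[0,0,0],"dr":[0,0,0]},{"delta_pos":[0,0,0],"dr":[0,0,0]},{"delta_pos":[0,0,0.2],"dr":[0,0,0]},{"delta_pos":[0,0,0.4],"dr":[0,0,0]},{"delta_pos":[0,0,0.5],"dr":[0,0,0]},{"delta_pos":[0,0,0.5],"dr":[0,0,0]},{"delta_pos":[0,0,0.5],"dr":[0,0,0]},{"delta_pos":[0,0,0.5],"dr":[0,0,0]},{"delta_pos":[0,0,0.5],"dr":[0,0,0]}]'
python3 -m handwheel '[{"delta_pos":[0,0,0.5],"dr":[0,0,0]},{"delta_pos":[0,0,0.3],"dr":[0,0,0]},{"delta_pos":[0,0,0.1],"dr":[0,0,0]},{"delta_pos":[0,0,0],"dr":[0,0,0]},{"delta_pos":[0,0,0],"dr":[0,0,0]}]'
python3 - <<'E'
from h import *
s=get_state();print(s["eef_pos"],s["ee_rot"],s["moment"],s["width"])
a=snap("side");b=snap("wrist","lift")
for c in("side",): print([(n,[(round(d["conf"],2),np.round(d["location"]).tolist()) for d in mark_of(c,n)[:1]]) for n in("tray","tray_grip","puck_green")])
p=s["eef_pos"];u=np.array([.186,.983])
def T(x,y,z): return [p[0]+u[0]*(x+.135)+u[1]*y*-1*-1*0-u[1]*0+(-u[1])*y,p[1]+u[1]*(x+.135)+u[0]*y,p[2]-.032+z]
print("pred tray",proj("side",T(0,0,0)),"grip",proj("side",p))
f=a.copy()
for q in[(.06,.055),(.06,-.055),(-.06,-.055),(-.06,.055)]:
  uu=proj("side",T(*q,.012));print(uu);cv2.circle(f,tuple(int(v) for v in uu),2,(255,0,0),-1)
c=proj("side",T(-.05,0,.03)).astype(int)
cv2.imwrite("pics/lift_side.png",cv2.resize(f[max(c[1]-75,0):c[1]+75,c[0]-100:c[0]+100],(800,600),interpolation=cv2.INTER_CUBIC)[:,:,::-1])
E
```

```text
t: 19.25
eef_pos: [0.5177, -0.306, 0.127]
ee_rot: [-3.141, -0.0, -1.76]
force: [0.7, -0.8, -1.0]
width: 0.0093
gripper_force: 58.0
t: 19.75
eef_pos: [0.5172, -0.3058, 0.1517]
ee_rot: [3.141, 0.0, -1.76]
force: [0.3, 0.2, -1.8]
width: 0.0096
gripper_force: 58.0
[ 0.51722164 -0.30579383  0.15167546] [ 3.14066726e+00  2.63347198e-04 -1.75983799e+00] [-0.16171838  0.13169225  0.01299449] 0.009620473869643974
[('tray', [(0.92, [350.0, 197.0])]), ('tray_grip', [(0.83, [370.0, 159.0])]), ('puck_green', [(0.64, [353.0, 195.0])])]
pred tray [348.7 196.6] grip [370.9 157.1]
[362.4 211.9]
[314.3 200. ]
[336.8 174.3]
[381.8 184.3]
```

View pics/lift_side.png

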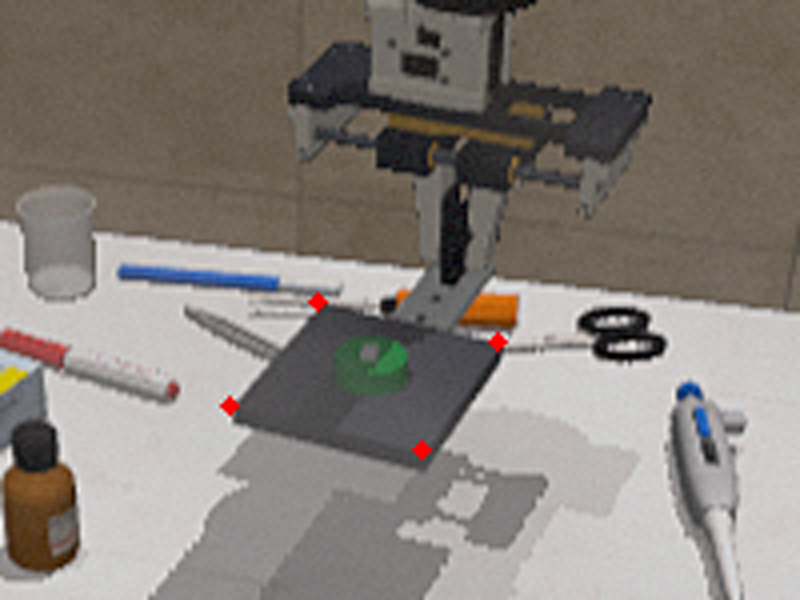

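The tray hangs level and loaded, with its corners about a pixel from where I predicted (red dots), so sag is small. Moving to pre-insert at (0.5716, -0.012) with a turn of +15.9°.

```bash
python3 -m handwheel '[{"delta_pos":[0.1,0.3,0],"dr":[0,0,1]},{"delta_pos":[0.2,0.6,0],"dr":[0,0,1.6]},{"delta_pos":[0.2,0.8,0],"dr":[0,0,1.6]},{"delta_pos":[0.2,0.8,0],"dr":[0,0,1.6]},{"delta_pos":[0.2,0.8,0],"dr":[0,0,1.6]},{"delta_pos":[0.2,0.8,0],"dr":[0,0,1.6]},{"delta_pos":[0.2,0.8,0],"dr":[0,0,1.6]},{"delta_pos":[0.2,0.8,0],"dr":[0,0,1.6]},{"delta_pos":[0.2,0.8,0],"dr":[0,0,1.6]},{"delta_pos":[0.1,0.8,0],"dr":[0,0,1.6]}]'
python3 -m handwheel '[{"delta_pos":[0,0.8,-0.1],"dr":[0,0,0.5]},{"delta_pos":[0,0.7,-0.1],"dr":[0,0,0]},{"delta_pos":[0,0.5,-0.1],"dr":[0,0,0]},{"delta_pos":[0,0.3,-0.1],"dr":[0,0,0]},{"delta_pos":[0,0,0],"dr":[0,0,0]},{"delta_pos":[0,0,0],"dr":[0,0,0]}]'
python3 - <<'E'
from h import *
s=get_state();p=s["eef_pos"]
yaw=np.degrees(s["ee_rot"][2])+180;u=np.array([-.0889,.996]);r=np.array([.5463,.2723])
d=p[:2]-r;print(p,yaw,"along",d@u,"lat(y)",d@[-u[1],u[0]],s["width"])
snap("wrist")
E
```

```text
t: 21.0
eef_pos: [0.572, -0.0853, 0.1522]
ee_rot: [-3.142, -0.0, -1.489]
force: [0.5, -0.7, -1.6]
width: 0.01
gripper_force: 58.0
t: 21.6
eef_pos: [0.5716, -0.0182, 0.1402]
ee_rot: [3.141, -0.0, -1.482]
force: [-0.0, -0.6, -1.6]
width: 0.0097
gripper_force: 58.0
[ 0.57155857 -0.01820053  0.14017521] 95.09750268690304 along -0.2915840169074134 lat(y) 0.0006679621657874633 0.009712495004724445
```

```bash
python3 -m handwheel '[{"delta_pos":[0,0.3,-0.1],"dr":[0,0,0]},{"delta_pos":[-0.03,0.4,0],"dr":[0,0,0]},{"delta_pos":[-0.04,0.4,0],"dr":[0,0,0]},{"delta_pos":[-0.04,0.4,0],"dr":[0,0,0]},{"delta_pos":[-0.04,0.4,0],"dr":[0,0,0]},{"delta_pos":[-0.04,0.4,0],"dr":[0,0,0]},{"delta_pos":[-0.03,0.4,0],"dr":[0,0,0]},{"delta_pos":[0,0,0],"dr":[0,0,0]}]'
python3 - <<'E'
from h import *
s=get_state();p=s["eef_pos"]
u=np.array([-.0889,.996]);r=np.array([.5463,.2723]);d=p[:2]-r;print("along",d@u,"lat(y)",d@[-u[1],u[0]],s["moment"])
snap("side");print([(n,[(round(d["conf"],2),np.round(d["location"]).tolist()) for d in mark_of("side",n)[:1]],proj("side",q)) for n,q in(("tray_grip",p),("puck_green",[p[0]+.135*u[0],p[1]+.135*u[1],p[2]-.028]))])
E
```

```text
t: 22.45
eef_pos: [0.5651, 0.0648, 0.1374]
ee_rot: [-3.141, 0.0, -1.481]
force: [0.3, -0.2, -0.9]
width: 0.0092
gripper_force: 58.0
along -0.20836917088655343 lat(y) -0.00024107971541664446 [-0.20193357  0.12332124  0.00514793]
[('tray_grip', [(0.89, [310.0, 260.0])], array([309.7, 255.8])), ('puck_green', [], array([295.2, 321.8]))]
```

```bash
python3 -m handwheel '[{"delta_pos":[-0.04,0.4,0],"dr":[0,0,0]},{"delta_pos":[-0.03,0.4,0],"dr":[0,0,0]},{"delta_pos":[-0.04,0.4,0],"dr":[0,0,0]},{"delta_pos":[-0.03,0.4,0],"dr":[0,0,0]},{"delta_pos":[-0.03,0.3,0],"dr":[0,0,0]},{"delta_pos":[0,0.1,0],"dr":[0,0,0]},{"delta_pos":[0,0,-0.1],"dr":[0,0,0]},{"delta_pos":[0,0,0],"dr":[0,0,0]}]'
python3 - <<'E'
from h import *
s=get_state();p=s["eef_pos"]
u=np.array([-.0889,.996]);r=np.array([.5463,.2723]);d=p[:2]-r;print(p,"along",d@u,"lat(y)",d@[-u[1],u[0]],s["force"],s["moment"])
E
```

```text
t: 23.4
eef_pos: [0.5596, 0.1228, 0.1337]
ee_rot: [3.141, -0.0, -1.482]
force: [0.6, 0.6, -1.8]
width: 0.0095
gripper_force: 58.0
[0.5595748  0.12281382 0.13372489] along -0.1500683680905217 lat(y) 6.762525942016564e-05 [ 0.5665905  0.6294246 -1.8194821] [-0.1440327   0.08010144  0.04104871]
```

```bash
python3 -m handwheel '[{"delta_pos":[-0.02,0.2,0],"dr":[0,0,0]},{"delta_pos":[-0.02,0.2,0],"dr":[0,0,0]},{"delta_pos":[0,0.05,0],"dr":[0,0,0]},{"delta_pos":[0,0,0],"dr":[0,0,0]}]'
python3 -m handwheel '[{"delta_pos":[0,0.04,0],"dr":[0,0,0]},{"delta_pos":[0,0,0],"dr":[0,0,0]}]'
python3 -m handwheel '[{"delta_pos":[0,0.04,0],"dr":[0,0,0]},{"delta_pos":[0,0,0],"dr":[0,0,0]}]'
```

```text
t: 23.8
eef_pos: [0.5588, 0.1369, 0.1343]
ee_rot: [-3.141, 0.0, -1.482]
force: [1.6, -0.4, -1.6]
width: 0.0099
gripper_force: 58.0
t: 24.0
eef_pos: [0.5588, 0.1377, 0.1343]
ee_rot: [-3.141, 0.0, -1.482]
force: [0.1, 0.2, -1.8]
width: 0.0099
gripper_force: 58.0
t: 24.2
eef_pos: [0.5585, 0.1382, 0.1343]
ee_rot: [3.141, -0.001, -1.482]
force: [-0.5, -4.1, -0.2]
width: 0.0097
gripper_force: 58.0
```

```bash
python3 -m handwheel '[{"delta_pos":[0,0.04,0],"dr":[0,0,0]},{"delta_pos":[0,0,0],"dr":[0,0,0]}]'
python3 -m handwheel '[{"delta_pos":[0,0,-0.05],"dr":[0,0,0]},{"delta_pos":[0,0,0],"dr":[0,0,0]}]'
python3 -m handwheel '[{"delta_pos":[0,0,-0.05],"dr":[0,0,0]},{"delta_pos":[0,0,0],"dr":[0,0,0]}]'
```

```text
t: 24.4
eef_pos: [0.5584, 0.1383, 0.1344]
ee_rot: [3.14, -0.002, -1.483]
force: [1.1, -9.7, 0.6]
width: 0.0096
gripper_force: 58.0
t: 24.6
eef_pos: [0.5585, 0.1383, 0.1328]
ee_rot: [3.14, -0.002, -1.483]
force: [2.0, -9.1, 0.2]
width: 0.0097
gripper_force: 58.0
t: 24.8
eef_pos: [0.5585, 0.1382, 0.132]
ee_rot: [3.141, -0.002, -1.483]
force: [-0.2, -11.6, 6.4]
width: 0.0094
gripper_force: 58.0
```

Stop and ledges are both felt. Releasing and backing off.

```bash
python3 -m handwheel '[{"delta_pos":[0,0,0],"dr":[0,0,0]},{"delta_pos":[0,0,0],"dr":[0,0,0]},{"delta_pos":[0,0,0],"dr":[0,0,0]},{"delta_pos":[0,0,0],"dr":[0,0,0]},{"delta_pos":[0,0,0],"dr":[0,0,0]},{"delta_pos":[0,0,0],"dr":[0,0,0]},{"delta_pos":[0,0,0],"dr":[0,0,0]},{"delta_pos":[0,0,0],"dr":[0,0,0]}]' -1
python3 -m handwheel '[{"delta_pos":[0,0,0.3],"dr":[0,0,0]},{"delta_pos":[0,0,0.6],"dr":[0,0,0]},{"delta_pos":[0,-0.1,0.8],"dr":[0,0,0]},{"delta_pos":[0,-0.3,0.9],"dr":[0,0,0]},{"delta_pos":[0,-0.3,0.9],"dr":[0,0,0]},{"delta_pos":[0,0,0.6],"dr":[0,0,0]},{"delta_pos":[0,0,0],"dr":[0,0,0]},{"delta_pos":[0,0,0],"dr":[0,0,0]},{"delta_pos":[0,0,0],"dr":[0,0,0]}]'
python3 - <<'E'
from h import *
r=snap("wrist","end");u=np.array([-.0889,.996]);c=np.array([.5463,.2723]);s=get_state();print(s["eef_pos"])
for n,z in dict(tray=.1,tray_grip=.132,puck_green=.104).items():
  for cam in("wrist","side"):
    if cam=="side": snap("side","end_side")
    else: snap("wrist")
    for d in mark_of(cam,n)[:1]:
      w=onz(cam,d["location"],z)[:2]-c;print(n,cam,round(d["conf"],2),np.round(d["location"]).tolist(),"along",round(w@u,4),"lat",round(w@[-u[1],u[0]],4))
# gap: puck top circle at z=.124 via green hue in wrist
hsv=cv2.cvtColor(r,cv2.COLOR_RGB2HSV);print("exp grip",proj("wrist",[.5583,.1378,.147]))
E
```

```text
t: 25.6
eef_pos: [0.5587, 0.1402, 0.1312]
ee_rot: [3.142, -0.0, -1.482]
force: [-0.5, 0.3, 1.1]
width: 0.0681
gripper_force: 0.0
t: 26.5
eef_pos: [0.5583, 0.119, 0.2536]
ee_rot: [3.14, -0.0, -1.482]
force: [-0.9, -0.0, 0.1]
width: 0.0873
gripper_force: 0.0
[0.5582351  0.11901812 0.25340705]
tray side 0.58 [401.0, 355.0] along -0.0389 lat 0.1708
tray_grip wrist 0.82 [320.0, 267.0] along -0.1329 lat -0.0006
tray_grip side 0.55 [303.0, 286.0] along -0.1335 lat 0.0021
exp grip [321.3 270.5]
```

The fin sits at -0.133 along and 0 lateral, so the tray is home. One numeric check of the puck through the clear top before handing in.

```bash
python3 -m handwheel '[{"delta_pos":[0,0,0.8],"dr":[0,0,0]},{"delta_pos":[0,0,0.9],"dr":[0,0,0]},{"delta_pos":[0,0.6,0.6],"dr":[0,0,0]},{"delta_pos":[0,0.9,0],"dr":[0,0,0]},{"delta_pos":[0,0.9,0],"dr":[0,0,0]},{"delta_pos":[0,0.9,0],"dr":[0,0,0]},{"delta_pos":[0,0.9,0],"dr":[0,0,0]},{"delta_pos":[0,0.9,0],"dr":[0,0,0]},{"delta_pos":[0,0.6,0],"dr":[0,0,0]},{"delta_pos":[0,0,0],"dr":[0,0,0]}]'
python3 -m handwheel '[{"delta_pos":[0,0,0],"dr":[0,0,0]},{"delta_pos":[0,0,0],"dr":[0,0,0]},{"delta_pos":[0,0,0],"dr":[0,0,0]}]'
python3 - <<'E'
from h import *
r=snap("wrist","end2");u=np.array([-.0889,.996]);c=np.array([.5463,.2723]);lat=np.array([-.996,-.0889])
for n,z in dict(tray=.1,tray_pocket=.104,puck_green=.104).items():
    for d in mark_of("wrist",n)[:1]:
      w=onz("wrist",d["location"],z)[:2]-c;print(n,round(d["conf"],2),np.round(d["location"]).tolist(),"along",round(w@u,4),"lat",round(w@lat,4))
i=r.astype(int);m=((i[:,:,1]-np.maximum(i[:,:,0],i[:,:,2]))>12).astype(np.uint8);m[285:]=0
m=cv2.morphologyEx(m,cv2.MORPH_OPEN,np.ones((3,3)))
n,l,st,ce=cv2.connectedComponentsWithStats(m)
for k in range(1,n):
  if st[k,4]>200:
    ys,xs=np.where(l==k);P=np.array([onz("wrist",p,.124)[:2] for p in zip(xs,ys)],np.float32)
    (cc,R)=cv2.minEnclosingCircle(P);w=np.array(cc)-c;print(st[k],"along",w@u,"lat",w@lat,"R",R)
E
```

```text
t: 28.15
eef_pos: [0.5586, 0.292, 0.3226]
ee_rot: [3.141, -0.0, -1.48]
force: [0.0, -0.5, -0.8]
width: 0.0878
gripper_force: 0.0
t: 28.45
eef_pos: [0.5588, 0.2893, 0.3236]
ee_rot: [-3.141, 0.0, -1.483]
force: [0.4, -0.2, -0.9]
width: 0.0876
gripper_force: 0.0
```

```bash
python3 - <<'E'
from h import *
r=cv2.imread("pics/end2.png")[:,:,::-1];u=np.array([-.0889,.996]);c=np.array([.5463,.2723]);lat=np.array([-.996,-.0889])
q=proj("wrist",[.5463,.2723,.124]).astype(int);print(q,r[q[1]-8,q[0]+12],r[q[1]-60,q[0]],r[q[1]-40,q[0]-40])
i=cv2.GaussianBlur(r,(5,5),0).astype(int)
for T in(4,6,8):
  m=((i[:,:,1]-np.maximum(i[:,:,0],i[:,:,2]))>T).astype(np.uint8);m[290:]=0
  m=cv2.morphologyEx(m,cv2.MORPH_OPEN,np.ones((3,3)));n,l,st,ce=cv2.connectedComponentsWithStats(m)
  for k in range(1,n):
   if st[k,4]>200:
    ys,xs=np.where(l==k);P=np.array([onz("wrist",p,.124)[:2] for p in zip(xs,ys)],np.float32)
    (cc,R)=cv2.minEnclosingCircle(P);w=np.array(cc)-c;print(T,st[k],"along",w@u,"lat",w@lat,"R",R)
E
```

```text
[338 201] [131 143 135] [141 139 143] [134 133 136]
4 [ 316  179   42   43 1169] along -0.000990747712354646 lat -0.0015211171984481746 R 0.019622838124632835
6 [317 181  40  40 891] along -0.0005712637705612042 lat -0.001225673696379655 R 0.018605129793286324
```

The puck shows as a 40 mm circle at the home centre, about 1 mm off along and 1.5 mm off across. Handing in.

```bash
python3 -c "from station import *; print(job_done())"
```

```text
the job is handed in; nothing more can be done
None
```

The green puck is seated in the tray, and the tray is home on the green ledges and let go; the job was handed in at about 28.5 s, with no verdict returned.

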